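# Dial the specimen strongbox open

### The job

Unlock the grey specimen strongbox: its code is 4-1-7, left to right as seen from the robot. Roll the thumbwheels gently, one at a time, without touching a neighbouring wheel, until the code stands at the index marks; then push the release slide fully home towards the wheels, without forcing it, so that the lid springs ajar. Leave the fossil slab, the brush and the bottle where they are.

Things in the scene. Friction and masses are not known exactly. Their poses are not given: they have to be found in the camera images.
- case: Grey steel specimen strongbox, fixed, 240 mm (x) by 300 mm (y) by 112 mm tall. Origin: middle of its underside, on the table; x from its front (robot side) to its back, y to its left, z up. Its front 80 mm is a fixed deck 112 mm up with the lock: an aluminium plate 66 mm (x) by 148 mm (y from -82 to +66), centred at x = -80. Behind the deck is the lid. Lengths here are in mm in the box's frame.
- lock_seat (a point): Point at deck level (112 mm up) under the middle wheel. The lock sits on a seal, 0 to 6 mm high, different each time and not measured: feel for it. So its plate's top is 3 to 9 mm above this point. Three equal wheels, 48 mm diameter, 14 wide, axles along y, stick up 9 mm more: highest at x = -80, 124 to 130 mm over the table, centred at y = +50 (left), +20, -10 (right).
- wheel_left (a joint): Left thumbwheel, rad; numeral at the index marks (dark lines beside it at x = -80) = value / 0.6283, modulo 10; may stand between two. Grows as its top is rolled away from the robot; endless, 15 mm of rim a numeral; numerals' feet towards the robot. No clicks: friction holds it; 4.6 N along the smooth rim turns it (fingertip friction about 0.6: press 8 to 12 N). Over 25 N harms its axle.
- wheel_mid (a joint): Middle thumbwheel, like the left one. It may already stand at its numeral. Each wheel must be within about 0.12 rad of its numeral for the release to pass.
- wheel_right (a joint): Right thumbwheel, like the left one.
- release (a joint): Release slide, m: 0 back, 0.014 fully home. It slides in the box's +y, towards the wheels, against about 4 N, and stays where it is left. With a wheel off its numeral it stops dead after 2 mm. Push with under 25 N. Home, it frees the lid and locks the wheels.
- release_seat (a point): Point at deck level (x = -80, y = -62) under the release slide when it is back. The slide rides on the lock's plate (3 to 9 mm above this point): a dark steel thumb ridge 30 mm (x) by 12 mm (y), 17 mm tall over the plate, on a foot 34 by 22 by 3 mm.
- lid (a joint): Lid, rad: near 0 latched; it springs up by itself to 0.15 (front edge 24 mm up, at x = -40 of the case) once the release is home. Hinge along the back edge.
- slab_center (a point): Middle of a flat tan fossil slab, about 140 by 120 by 16 mm, lying on the table left of the box; the point is 8 mm up. Bystander.
- brush_center (a point): Point near the middle of a cleaning brush, 200 mm long, 42 mm wide, with a wooden handle, lying on the table in front of the box; 8 mm up. Bystander.
- resin_center (a point): Middle of an upright brown glass bottle, 56 mm diameter, 130 mm tall, right of the box; the point is 65 mm up. Bystander.

How it is judged:
On the way, in this order (a step that is already met when the one before it is completed fails the run):
1. the code 4-1-7 stands at the index marks, with the release still back ((value of joint wheel_left between -3.92 and -3.62 rad or value of joint wheel_left between 2.363 and 2.663 rad or value of joint wheel_left between 8.646 and 8.946 rad) and (value of joint wheel_mid between -5.805 and -5.505 rad or value of joint wheel_mid between 0.478 and 0.778 rad or value of joint wheel_mid between 6.762 and 7.062 rad) and (value of joint wheel_right between -2.035 and -1.735 rad or value of joint wheel_right between 4.248 and 4.548 rad or value of joint wheel_right between 10.531 and 10.831 rad) and value of joint release below 0.004 m), for 0.2 s.
2. the release is pushed fully home and the lid springs ajar (value of joint release above 0.012 m and value of joint lid above 0.1 rad), for 0.2 s.
At the end, for the whole second after the job is handed in: the wheels stand at 4, 1, 7 within 0.15 rad (a quarter of a digit), the release is home (over 12 mm), the lid is ajar (over 0.1 rad), and the slab, brush and bottle are within 20 mm of where they were (all of step 2 and (value of joint wheel_left between -3.92 and -3.62 rad or value of joint wheel_left between 2.363 and 2.663 rad or value of joint wheel_left between 8.646 and 8.946 rad) and (value of joint wheel_mid between -5.805 and -5.505 rad or value of joint wheel_mid between 0.478 and 0.778 rad or value of joint wheel_mid between 6.762 and 7.062 rad) and (value of joint wheel_right between -2.035 and -1.735 rad or value of joint wheel_right between 4.248 and 4.548 rad or value of joint wheel_right between 10.531 and 10.831 rad) and distance of each of slab_center, brush_center, resin_center from where it was at the start of the episode below 0.02 m); the robot touches nothing.
It fails at once if a wheel is pressed with over 25 N (contact force between any of the arm, the fingers and wheel_left above 25 N or contact force between any of the arm, the fingers and wheel_mid above 25 N or contact force between any of the arm, the fingers and wheel_right above 25 N).
It fails at once if two wheels are touched at once ((contact force between any of the arm, the fingers and wheel_left above 0.5 N and contact force between any of the arm, the fingers and wheel_mid above 0.5 N) or (contact force between any of the arm, the fingers and wheel_mid above 0.5 N and contact force between any of the arm, the fingers and wheel_right above 0.5 N) or (contact force between any of the arm, the fingers and wheel_left above 0.5 N and contact force between any of the arm, the fingers and wheel_right above 0.5 N)).
It fails at once if the release is forced with over 25 N (contact force between any of the arm, the fingers and release above 25 N).
It fails at once if the slab, the brush or the bottle is moved over 20 mm (distance of any of slab_center, brush_center, resin_center from where it was at the start of the episode above 0.02 m).
It also fails if it takes over 72 s, if anything falls off the work surface, if the arm or the gripper's body presses on something with over 40 N, if the wrist force passes 120 N, or if a joint passes its speed limit or range.

### The arm

A 7-joint arm with a two-finger parallel gripper is mounted at the origin on the work surface. World frame = base frame: x ahead of the robot, y to its left, z up, the work surface at z = 0. Lengths are in m, angles in rad, forces in N, time in s.
With the tool pointing down it reaches from about 0.425 to 0.825 m from the base axis. Payload 3.6 kg.
Tool frame: the origin (TCP) lies where the fingers leave the gripper's body, on its centre line; the fingertips stand 73 mm ahead of it and the grasp point (between the pads) lies 54 mm ahead of it; z points along the fingers, y is the line along which they close (so a half turn about z gives the same grasp; the last joint's range is limited). The gripper opens to 85 mm and grips with 20 to 120 N. Pads are 22 mm wide; open, the fingers measure 114 mm over their backs; the gripper's body (76 mm by 85 mm) begins 54 mm behind the grasp point. The pads swing forward as they close: fully open they stand 13 mm farther back than shut.
Start: joints at [1.214, 0.615, -0.013, 1.423, 0.008, 1.103, -0.04], TCP at [0.211, -0.615, 0.304] pointing down, gripper open.
Joint ranges: [-3.12, 3.12], [-0.3, 2.06], [-1.34, 1.32], [0.26, 2.42], [-1.36, 4.5], [0.01, 1.98], [-2.84, 2.84]. Speed limits (rad/s): [2.79, 2.79, 3.14, 3.14, 3.14, 3.14, 3.14].

### API

Orientations are given as a unit quaternion [x, y, z, w].
In Python, from station import arm, snapshot, camera_info, ticket gives the robot as it stands. Calls block until the motion is done:
- arm.movep(position, orientation): joint-space move of the TCP to a pose.
- arm.line_to(position, velocity=0.15, ori=None): straight line of the TCP; ori=None keeps the orientation; velocity is the mean speed in m/s.
- arm.move_j(angles): joint-space move.
- arm.move_gripper(opening, effort=None): opening from 0.0 (shut) to 1.0 (fully open); effort is the grip in N (None keeps the last); returns when the fingers have stopped.
- arm.pause(seconds).
- arm.ik(position, orientation): joint angles nearest the present ones, or None.
- snapshot(name): name is "scene" or "side" or "wrist"; returns the picture (420x560x3 uint8, blue, green, red); there is no depth.
- camera_info(name): a dict with "fx", "fy", "cx", "cy" (pixels), "R" (3x3) and "t" (3): a world point X has camera coordinates R X + t; the wrist camera has in their place "T_tool_cam" (4x4, takes a point from camera to tool coordinates, whose origin is the TCP and whose axes are the flange's). Camera axes: x right, y down, z forward; pixel columns grow to the right and rows downward; lengths in m; the calibration is good to about 2 mm. A picture is of the moment at which its call begins: read the wrist's pose just before it. camera_info takes no time and is no camera call.
A pose or a line that the arm cannot do raises arm.MotionError and nothing moves.
- ticket.finish_job(): hands the job in; it is judged then, once.
Readings, each from a call of its own:
- arm.read_time(): time.
- arm.read_joint_positions(): joint angles.
- arm.read_dq(): joint speeds.
- arm.read_effort(): joint torques, N m.
- arm.read_tool_pos(): TCP position.
- arm.read_eef_rot(): TCP orientation.
- arm.read_ft_force(): force on the tool from outside, world axes, zero at the start.
- arm.read_wrist_torque(): the same for the moment, N m.
- arm.read_opening(): opening from 0.0 (shut) to 1.0 (fully open).
- arm.read_finger_force(): force on a finger pad.
Only numpy, scipy, OpenCV 4.12 (cv2) and the standard library are available. Lean on these libraries where they do the work, as an engineer would, in place of code of your own. Each camera call takes 0.05 s, during which the arm holds its last target. There are 200 camera calls.

## Working session

There is one attempt and no reset: what is moved stays moved. The work goes in short steps, each a Python script; the robot and the scene stay as the last script left them, time stands still between calls to the robot, and variables do not carry over. Pictures are saved under pics/ and viewed, at most 10 in all, crops included, and the job is handed in when it is done.

```bash
mkdir -p pics; ls
python3 - <<'E'
from station import arm, snapshot, camera_info
import cv2, numpy as np
a=snapshot("scene"); b=snapshot("side")
cv2.imwrite("pics/scene0.png",a); cv2.imwrite("pics/side0.png",b)
cv2.imwrite("pics/both0.png",cv2.resize(np.hstack([a,b]),(800,300)))
for n in("scene","side","wrist"):print(n,camera_info(n))
print(arm.read_eef_rot(),arm.read_tool_pos(),arm.read_time())
E
```

```text
pics
scene {'fx': 388.3116830816127, 'fy': 388.3116830816127, 'cx': 278.5117247829547, 'cy': 212.1814451210524, 'R': array([[-0.75697357,  0.65338004, -0.00924813],
       [ 0.55398074,  0.63418008, -0.5393709 ],
       [-0.3465492 , -0.41341281, -0.84201752]]), 't': array([ 0.38908188, -0.29682425,  1.14272865])}
side {'fx': 450.03855028974726, 'fy': 450.03855028974726, 'cx': 284.5363521435548, 'cy': 211.41657365994715, 'R': array([[ 0.99141529, -0.13038463, -0.00977656],
       [-0.10133709, -0.71898666, -0.68759653],
       [ 0.0826228 ,  0.68268444, -0.72602716]]), 't': array([-0.57274648,  0.1998818 ,  0.91343397])}
wrist {'fx': 291.43947825274233, 'fy': 291.43947825274233, 'cx': 277.64632542707045, 'cy': 214.23688342421093, 'T_tool_cam': array([[ 6.42452246e-06, -9.50545755e-01, -3.10584558e-01,
         7.97957845e-02],
       [ 1.00000000e+00,  6.70147577e-06,  1.75356823e-07,
        -5.58242163e-04],
       [ 1.91469020e-06, -3.10584558e-01,  9.50545755e-01,
        -6.92187500e-02],
       [ 0.00000000e+00,  0.00000000e+00,  0.00000000e+00,
         1.00000000e+00]])}
[ 9.86344851e-01  1.64688862e-01 -2.12525067e-04 -1.17022432e-03] [ 0.21095979 -0.61425272  0.3028307 ] 0.1
```

View pics/scene0.png

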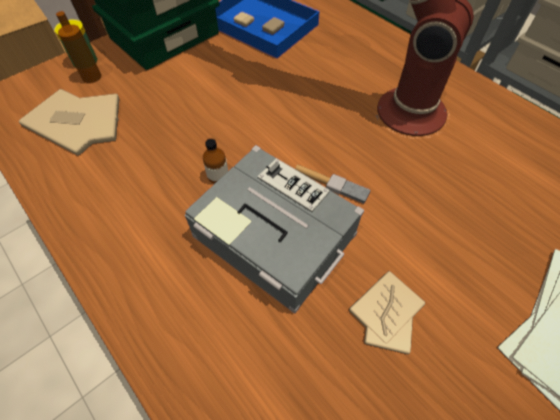

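The scene picture shows the box with top corners at about (256,150), (361,210), (296,300) and (188,215). The lock plate is around (293,184), with the brush in front at (345,187) and the bottle at (213,160).

```bash
cat > h.py <<'E'
from station import arm, snapshot, camera_info, ticket
import cv2, numpy as np
from scipy.spatial.transform import Rotation as Rn
def cast(name,uv,z,pose=None):
    c=camera_info(name); uv=np.atleast_2d(np.array(uv,float))
    d=np.c_[(uv[:,0]-c['cx'])/c['fx'],(uv[:,1]-c['cy'])/c['fy'],np.ones(len(uv))]
    if name=='wrist':
        p,q=pose; Rt=Rn.from_quat(q).as_matrix(); T=c['T_tool_cam']
        o=p+Rt@T[:3,3]; d=d@(Rt@T[:3,:3]).T
    else: o=-c['R'].T@c['t']; d=d@c['R']
    return o+d*((z-o[2])/d[:,2])[:,None]
def pose(): return np.array(arm.read_tool_pos()),np.array(arm.read_eef_rot())
E
python3 - <<'E'
from h import *
np.set_printoptions(precision=4,suppress=True)
P=cast('scene',[(256,149),(361,211),(188,215)],.112);print(P, np.linalg.norm(P[1]-P[0]),np.linalg.norm(P[2]-P[0]))
for n in('scene','side'):
    im=cv2.imread(f'pics/{n}0.png'); hsv=cv2.cvtColor(im,cv2.COLOR_BGR2HSV)
    m=((hsv[...,1]<40)&(hsv[...,2]>150)).astype('uint8'); m=cv2.morphologyEx(m,cv2.MORPH_CLOSE,np.ones((9,9)))
    for c in cv2.findContours(m,0,2)[0]:
        if cv2.contourArea(c)>200:
            r=cv2.minAreaRect(c);b=cast(n,cv2.boxPoints(r),.118);print(n,r[0],b[:,:2].mean(0),np.linalg.norm(b[1]-b[0]),np.linalg.norm(b[2]-b[1]),b[:,:2].tolist())
E
```

```text
[[ 0.4935 -0.1039  0.112 ]
 [ 0.4358  0.1787  0.112 ]
 [ 0.7184 -0.0549  0.112 ]] 0.2884041099351917 0.23025439336554265
scene (529.0, 329.5) [0.3873 0.5343] 0.11704420398254933 0.29642585862261256 [[0.3047846311473773, 0.422451758732265], [0.2165417901951423, 0.4993448449402406], [0.4782173615689144, 0.6386078515369782], [0.5496012032878023, 0.5768742804238338]]
scene (277.350830078125, 206.72879028320312) [0.5653 0.0542] 0.010932315951884845 0.16089480026055047 [[0.585637785812633, -0.02237420121303424], [0.5755955218576249, -0.026694903323777275], [0.5451983045254535, 0.13130239389786247], [0.5547760907964348, 0.13443657095288597]]
scene (298.7947082519531, 185.78350830078125) [0.493  0.0433] 0.10750441444735577 0.19554397549506236 [[0.5814649459247079, -0.006120488212580988], [0.49691320479303214, -0.07251478162150982], [0.4033238960005299, 0.09917822240647967], [0.49013443372528015, 0.15252631344412038]]
side (181.86207580566406, 265.1551818847656) [ 0.3819 -0.028 ] 0.03541899807777808 0.030807964201897912 [[0.360569084730219, -0.01969107036687945], [0.3937089582304701, -0.00719
[... 765 characters left out ...]
273318777515991, 0.3991945134270022], [1.4480549403402136, 0.7051613964734292], [1.1843983191757985, -0.31013665768985954], [0.9245224422811209, -0.379712698933056]]
side (150.507080078125, 112.42454528808594) [0.2896 0.4956] 0.3243521468876375 0.25148348150820776 [[0.11063790853332034, 0.587876645569198], [0.42990512566178146, 0.6450846804739879], [0.4490401577392402, 0.3943302348127321], [0.16864256740115946, 0.3552581352440055]]
side (453.4969177246094, 76.46076965332031) [1.1434 0.5443] 0.4509311697550902 0.06779746307351059 [[0.9288321759140215, 0.5743354352030073], [1.379763270908946, 0.574595095312178], [1.3503293926196351, 0.5135202002401923], [0.9147083969107712, 0.514927579417816]]
```

View pics/side0.png

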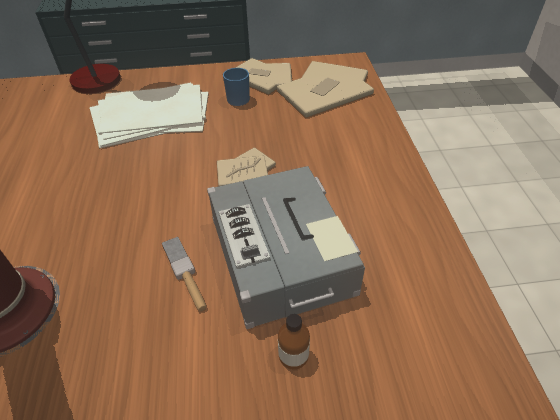

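The side picture shows the lock plate at about (244,234), with the three wheels above it and the slide at (250,252). That puts the plate centre near (0.50, 0.037) with a yaw of about 0.18. Next is a closer look with the wrist camera.

```bash
cat >> h.py <<'E'
def quat(yaw): return (Rn.from_euler('z',yaw)*Rn.from_quat([1,0,0,0])).as_quat()
E
python3 - <<'E'
from h import *
yaw=.18; c,s=np.cos(yaw),np.sin(yaw)
p=np.array([.5015,.0374])+np.array([[c,-s],[s,c]])@[-.04,.005]
t=arm.read_time()
arm.movep([p[0],p[1],.30],quat(yaw)); print(arm.read_time()-t)
arm.move_gripper(0.0); print(arm.read_time()-t)
ps=pose(); im=snapshot('wrist'); print(ps, arm.read_ft_force(),arm.read_opening())
np.savez('w1.npz',p=ps[0],q=ps[1]); cv2.imwrite('pics/w1.png',im)
E
```

```text
2.475
3.2417
(array([0.46126526, 0.03518715, 0.3000309 ]), array([9.95948877e-01, 8.99212540e-02, 5.56569338e-05, 1.56371406e-05])) [-0.81636057 -0.19048519  0.49118902] -0.00036221217798186063
```

View pics/w1.png

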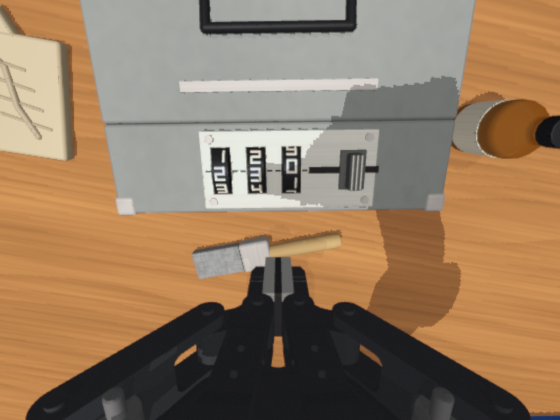

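The wrist picture shows the plate with corners at (200,131), (378,129), (379,208) and (206,209). The wheels are at columns 221, 257 and 291, the index line is at row 170, and the slide is at about (352,170). The readings look close to 2, 3 and 0. Next I'll get the pose and move in for a closer look.

```bash
python3 - <<'E'
from h import *
np.set_printoptions(precision=4,suppress=True)
d=np.load('w1.npz'); ps=(d['p'],d['q'])
im=cv2.imread('pics/w1.png')
c=cast('wrist',[(200,131),(378,129),(379,208),(206,209)],.118,ps)
print(c,[np.linalg.norm(c[i]-c[(i+1)%4]) for i in range(4)],c.mean(0))
k=cast('wrist',[(105,123),(456,119),(443,210),(117,214)],.112,ps) # deck corners
print(k,np.linalg.norm(k[0]-k[1]),np.linalg.norm(k[1]-k[2]))
for v in (k[0]-k[1],k[3]-k[2],c[0]-c[1],c[3]-c[2]): print(np.arctan2(-v[0],v[1]))
# refined wheel columns & slide
w=cast('wrist',[(221.5,171),(257,171),(291.5,171),(352,171)],.124,ps);print(w)
yaw=.18; cc,s=np.cos(yaw),np.sin(yaw); R=np.array([[cc,-s],[s,cc]])
print((w[:,:2]-w[1,:2])@R)
E
python3 - <<'E'
from h import *
# closer look: camera over the wheels
d=np.load('w1.npz'); 
yaw=.18; ps=pose()
w=cast('wrist',[(262,171)],.124,(d['p'],d['q']))[0]
R=Rn.from_euler('z',yaw).as_matrix()
p=w-R@[.062,0,0]; p[2]=.235
arm.line_to(p,velocity=.15); ps=pose(); im=snapshot('wrist')
np.savez('w2.npz',p=ps[0],q=ps[1]); cv2.imwrite('pics/w2.png',im)
print(arm.read_time())
E
```

```text
[[ 0.5188  0.1117  0.118 ]
 [ 0.5468 -0.0331  0.118 ]
 [ 0.481  -0.0534  0.118 ]
 [ 0.4522  0.0998  0.118 ]] [np.float64(0.14750111559708978), np.float64(0.06881480171854394), np.float64(0.15588863494001814), np.float64(0.06767410475500142)] [0.4997 0.0312 0.118 ]
[[ 0.5104  0.1925  0.112 ]
 [ 0.5664 -0.0972  0.112 ]
 [ 0.4883 -0.1146  0.112 ]
 [ 0.4304  0.1817  0.112 ]] 0.2951152640928072 0.08000600462285976
0.19094553899274364
0.19297556142720035
0.1908936039851341
0.1861424238660319
[[ 0.4901  0.0892  0.124 ]
 [ 0.4954  0.0597  0.124 ]
 [ 0.5006  0.031   0.124 ]
 [ 0.5098 -0.0192  0.124 ]]
[[-0.      0.03  ]
 [ 0.      0.    ]
 [ 0.     -0.0291]
 [ 0.     -0.0802]]
4.0667
```

View pics/w2.png

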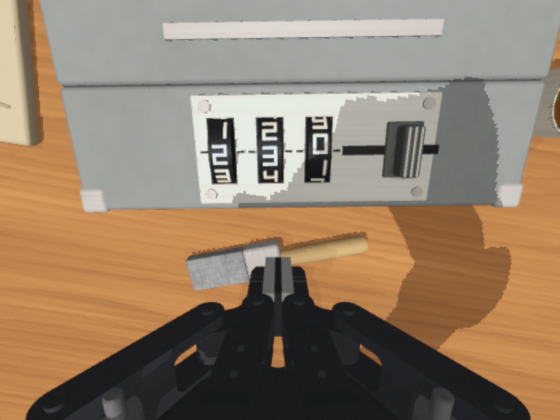

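The closer picture shows the wheels at columns 221, 270 and 318, with index marks at row 151. I'll enlarge it to read the fractions.

Run:
```python
from h import *
im=cv2.imread('pics/w2.png')[106:196,190:350]
im=cv2.resize(im,None,fx=5,fy=5,interpolation=cv2.INTER_CUBIC)
cv2.line(im,(0,225),(799,225),(0,0,255),1)
cv2.imwrite('pics/w2c.png',im)
```

```text
(no output)
```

View pics/w2c.png

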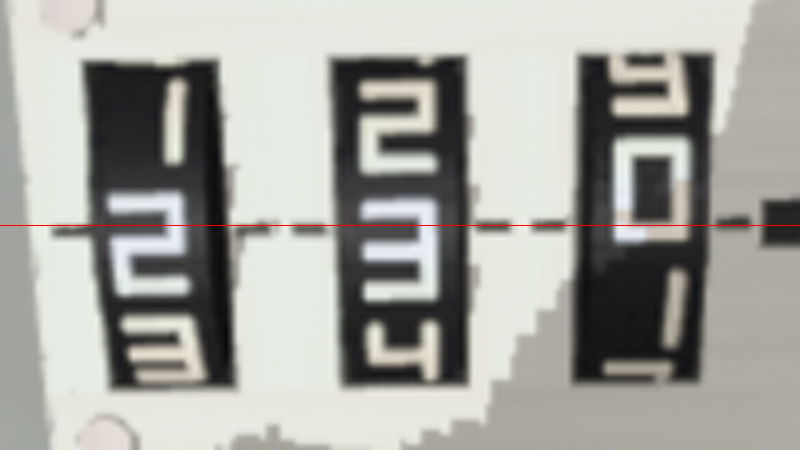

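```bash
cat >> h.py <<'E'
YAW=.19; RB=Rn.from_euler('z',YAW).as_matrix()
def rowangle(name_pose, uv, axis_xy, ztop, r=.024):
    """ray-cylinder: rim angle (rad, + away from the robot) of pixel on a wheel"""
    o=camera_o(name_pose); d=cast('wrist',[uv],0.,name_pose)[0]-o
    o2=RB.T@(o-np.array([axis_xy[0],axis_xy[1],ztop-r])); d2=RB.T@d
    a=d2[0]**2+d2[2]**2; b=o2[0]*d2[0]+o2[2]*d2[2]; c=o2[0]**2+o2[2]**2-r*r
    t=(-b-np.sqrt(b*b-a*c))/a; q=o2+t*d2
    return np.arctan2(q[0],q[2])
def camera_o(ps): return ps[0]+Rn.from_quat(ps[1]).as_matrix()@camera_info('wrist')['T_tool_cam'][:3,3]
E
cat > read2.py <<'E'
from h import *
np.set_printoptions(precision=4,suppress=True)
d=np.load('w2.npz'); ps=(d['p'],d['q'])
f=lambda x,y:(190+(x+.5)/5-.5,106+(y+.5)/5-.5)
for seal in (0,.003,.006):
    zt=.124+seal; zp=zt-.009
    idx=cast('wrist',[f(163,230),f(403,227),f(643,223)],zp,ps)
    col=cast('wrist',[f(163,230),f(403,227),f(643,223)],zt,ps)
    print('seal',seal,idx[:,:2].tolist(),'local y',((col-col[1])@RB)[:,:2].tolist())
    for i,gl in enumerate([[(172,80,163),(150,195,295),(163,318,382)],[(398,80,172),(400,200,300),(403,322,380)],[(650,138,240),(675,268,348)]]):
        print(i,[round(float((rowangle(ps,f(x,a),idx[i],zt)+rowangle(ps,f(x,b),idx[i],zt))/2/.6283),3) for x,a,b in gl])
E
python3 read2.py
```

```text
seal 0 [[0.48857830160252735, 0.09074413972146159], [0.4944511289225026, 0.06058058411694265], [0.500439048700446, 0.030482790489573662]] local y [[-6.714327681211685e-05, 0.029272742780641712], [0.0, 0.0], [0.00018663619948979188, -0.029231931947797066]]
0 [0.985, -0.071, -1.141]
1 [0.919, -0.14, -1.187]
2 [0.332, -0.715]
seal 0.003 [[0.4889828451213459, 0.09024749350391678], [0.49476284761355355, 0.06056069750789588], [0.5006561234335205, 0.030938624067317122]] local y [[-6.602919565064811e-05, 0.02878703203156521], [0.0, 0.0], [0.00018353942072406117, -0.028746898356318683]]
0 [0.966, -0.069, -1.108]
1 [0.902, -0.137, -1.152]
2 [0.327, -0.699]
seal 0.006 [[0.4893873886401644, 0.08975084728637198], [0.49507456630460445, 0.06054081089884911], [0.5008731981665951, 0.031394457645060575]] local y [[-6.49151144891798e-05, 0.0283013212824887], [0.0, 0.0], [0.0001804426419582771, -0.028261864764840286]]
0 [0.947, -0.066, -1.076]
1 [0.884, -0.133, -1.118]
2 [0.322, -0.683]
```

```bash
cat >> h.py <<'E'
MID=np.array([.4947,.0606]); Q=quat(YAW)
def at(dx,dy,z): 
    p=RB@[dx,dy,0]; return [MID[0]+p[0],MID[1]+p[1],z]
def press(dx,dy,z0,F=10.,zmin=.194):
    """descend until the upward force is F; returns z commanded"""
    f0=arm.read_ft_force()[2]; z=z0; log=[]
    while z>zmin:
        f=arm.read_ft_force()[2]-f0; log.append((round(z*1e3,2),round(float(f),1)))
        if f>F-1.5: break
        z-=.0005 if f<1 else .0002
        arm.line_to(at(dx,dy,z),velocity=.02)
    return z,f0,log
E
python3 - <<'E'
from h import *
t=arm.read_time()
arm.movep(at(-.008,.03,.215),Q); arm.line_to(at(-.008,.03,.206),velocity=.05); print('t',arm.read_time()-t)
t=arm.read_time(); z,f0,log=press(-.008,.03,.206); print('t',arm.read_time()-t,len(log),f0,log[-8:])
arm.pause(.1); print(arm.read_ft_force(),arm.read_tool_pos(),arm.read_time())
E
```

```text
t 0.7083000000000004
t 3.25 14 -0.024260614767644073 [(203.0, 0.6), (202.5, 0.2), (202.0, 0.1), (201.5, 0.8), (201.0, 4.3), (200.8, 6.4), (200.6, 7.7), (200.4, 9.2)]
[-2.34679412 -0.64719643  8.03099929] [0.48128522 0.08858673 0.20133198] 8.125
```

Run:
```python
from h import *
t=arm.read_time()
z=.2001
for x in (-.008,-.004,0.,.004,.0075):
    arm.line_to(at(x,.03,z),velocity=.03)
    f=arm.read_ft_force(); p=arm.read_tool_pos(); print(x,z,np.round(f,1),np.round(RB.T@(np.array(p)-at(0,0,0)),4))
    if f[2]<9.5: z-=.0002
    if f[2]>12.5: z-=-.0003
arm.line_to(at(.0075,.03,.207),velocity=.06)
arm.line_to(at(-.06,.0,.235),velocity=.15)
ps=pose(); im=snapshot('wrist');np.savez('w3.npz',p=ps[0],q=ps[1]); cv2.imwrite('pics/w3.png',im)
print(arm.read_time()-t,arm.read_time())
im=cv2.resize(im[106:196,190:350],None,fx=5,fy=5,interpolation=cv2.INTER_CUBIC); cv2.imwrite('pics/w3c.png',im)
```

```text
-0.008 0.2001 [-3.4 -1.3 10.1] [-0.0079  0.0301  0.2013]
-0.004 0.2001 [-4.2 -0.8 12.3] [-0.0043  0.0301  0.2013]
0.0 0.2001 [-3.  -0.7 11.7] [-0.0004  0.0301  0.2013]
0.004 0.2001 [-3.2 -0.6 13. ] [0.0036 0.0301 0.2013]
0.0075 0.2004 [-3.2  0.2 10.8] [0.0067 0.0301 0.2014]
2.3499999999999996 10.475
```

View pics/w3c.png

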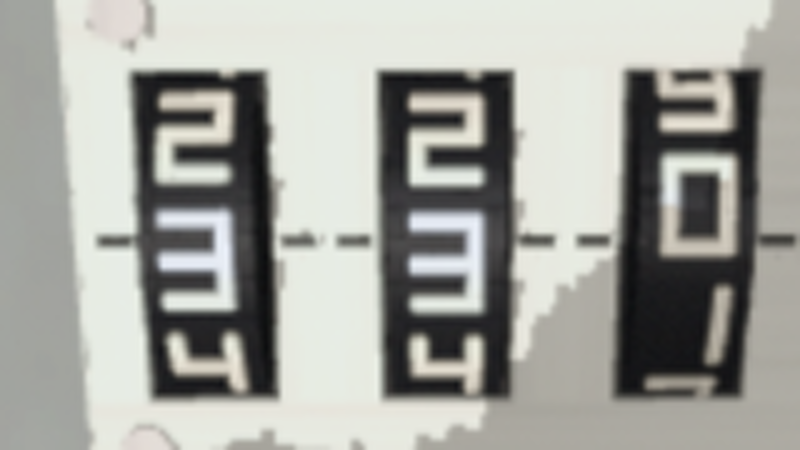

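The left wheel rolled as predicted and now reads about 2.87. The mid wheel is still about 2.87 and the right about 0.33. Next I'll finish the left wheel, then do the others.

```bash
cat >> h.py <<'E'
def loc(): return RB.T@(np.array(arm.read_tool_pos())-at(0,0,0))
def stroke(dy,travel,z=.2002):
    x0=-travel/2; f0=arm.read_ft_force()[2]
    arm.line_to(at(x0,dy,.2025),velocity=.08)
    arm.line_to(at(x0,dy,z+.0006),velocity=.02)
    for _ in range(6):
        f=arm.read_ft_force()[2]-f0
        if f>8.5: break
        if f<8: z-=.0002
        arm.line_to(at(x0,dy,z),velocity=.02)
    a=loc()[0]; end=a+travel; lag=0; fs=[round(float(f),1)]
    for k in (.25,.5,.75,1,1):
        if k==1: lag=np.clip(end_cmd_lag,-.002,.002) if fs else 0
        cx=a+travel*k+lag
        arm.line_to(at(cx,dy,z),velocity=.03)
        f=arm.read_ft_force()[2]-f0; end_cmd_lag=cx-loc()[0]; fs.append(round(float(f),1))
        if f<9.5: z-=.0002
        if f>12: z+=.0003
    b=loc()[0]; arm.line_to(at(cx,dy,.206),velocity=.08)
    print(f'dy {dy} did {1e3*(b-a):.1f} mm of {1e3*travel:.1f}, F {fs}, z {z:.4f}, t {arm.read_time():.1f}')
    return b-a
def look(n):
    arm.line_to(at(-.06,0,.235),velocity=.2)
    ps=pose(); im=snapshot('wrist');np.savez(n+'.npz',p=ps[0],q=ps[1]); cv2.imwrite(f'pics/{n}.png',im)
    cv2.imwrite(f'pics/{n}c.png',cv2.resize(im[106:196,190:350],None,fx=5,fy=5,interpolation=cv2.INTER_CUBIC))
E
python3 - <<'E'
from h import *
arm.line_to(at(-.0085,.03,.206),velocity=.15)
stroke(.03,.017)
arm.line_to(at(.0,.03,.210),velocity=.1);arm.line_to(at(.007,.0,.206),velocity=.1)
a=stroke(0,-.014)
stroke(0,-.0281-a)
E
```

```text
dy 0.03 did 17.0 mm of 17.0, F [11.2, 12.1, 10.2, 10.6, 11.0, 9.8], z 0.2003, t 13.5
dy 0 did -12.2 mm of -14.0, F [10.6, 6.8, 6.2, 4.9, 6.7, 7.9], z 0.1990, t 16.6
dy 0 did -14.7 mm of -15.9, F [9.9, 7.5, 5.8, 6.5, 6.8, 7.8], z 0.1990, t 19.2
```

```bash
python3 - <<'E'
s=open('h.py').read()
s=s.replace("    a=loc()[0]; end","    if travel<0: z-=.0005\n    a=loc()[0]; end").replace("if f<9.5: z-=.0002","if f<9.5: z-=.0002 if f>8.5 else .0004").replace("-.002,.002","-.004,.004")
open('h.py','w').write(s)
E
python3 - <<'E'
from h import *
arm.line_to(at(.0,.0,.210),velocity=.1);arm.line_to(at(.008,-.03,.206),velocity=.1)
a=stroke(-.03,-.0165)
b=stroke(-.03,-.0165)
look('w4')
E
```

```text
dy -0.03 did -15.8 mm of -16.5, F [8.8, 6.8, 6.9, 9.0, 8.5, 10.6], z 0.1983, t 22.7
dy -0.03 did -16.5 mm of -16.5, F [9.6, 5.7, 6.8, 8.6, 9.2, 10.6], z 0.1983, t 25.4
```

View pics/w4c.png

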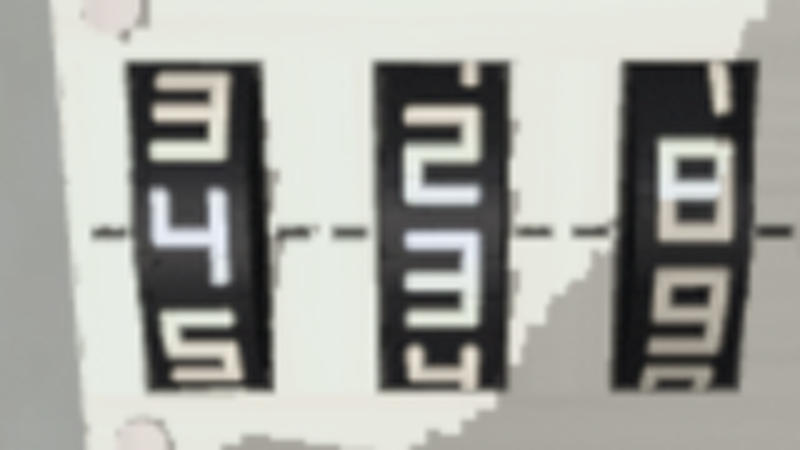

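Left stands at 4. Mid slipped when pulled and reads about 2.67, and right reads about 8.36. I'll press harder for the strokes towards the robot.

```bash
sed -i 's/z-=.0005$/z-=.0011/; s/if f<9.5:/if f<10.5:/; s/f>8.5 else/f>9.5 else/; s/if f>12:/if f>13:/' h.py
python3 - <<'E'
from h import *
arm.line_to(at(.0062,.0,.206),velocity=.15)
a=stroke(0,-.0126)
stroke(0,-.0252-a)
arm.line_to(at(.0,.0,.210),velocity=.1);arm.line_to(at(.005,-.03,.206),velocity=.1)
a=stroke(-.03,-.0103)
b=stroke(-.03,-.0206-a)
look('w5')
E
```

```text
dy 0 did -11.8 mm of -12.6, F [11.2, 12.1, 9.4, 10.3, 11.3, 10.9], z 0.1983, t 29.0
dy 0 did -13.2 mm of -13.4, F [11.0, 11.9, 8.5, 9.8, 10.7, 11.2], z 0.1983, t 31.5
dy -0.03 did -9.4 mm of -10.3, F [10.1, 12.1, 8.3, 9.8, 10.4, 11.7], z 0.1981, t 34.6
dy -0.03 did -10.7 mm of -11.2, F [10.1, 11.2, 9.4, 10.0, 9.6, 12.0], z 0.1981, t 37.1
```

View pics/w5c.png

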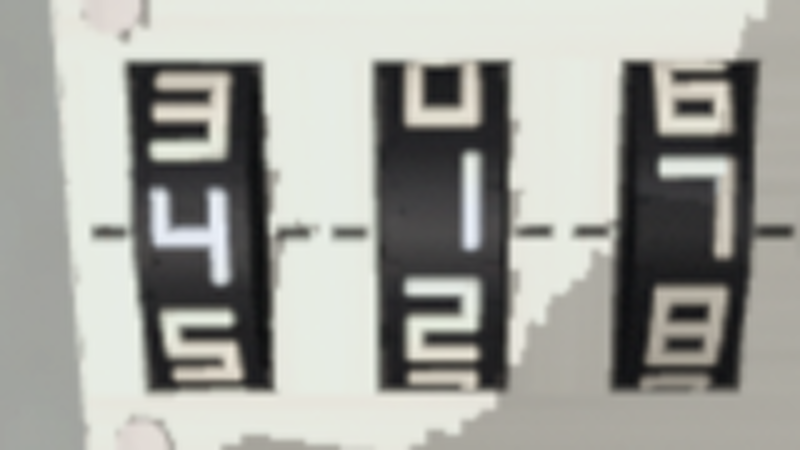

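Left reads 4, mid is a little past 1 and right a little past 7. I'll work out the exact angles.

Run:
```python
from h import *
d=np.load('w5.npz'); ps=(d['p'],d['q']); f=lambda x,y:(190+(x+.5)/5-.5,106+(y+.5)/5-.5)
for seal in (.001,.004):
  zt=.124+seal
  idx=cast('wrist',[f(203,232),f(442,232),f(685,231)],zt-.009,ps)
  for i,gl in enumerate([[(185,72,160),(190,187,285),(205,310,382)],[(440,60,128),(470,151,251),(440,279,361)],[(700,157,259),(685,285,368)]]):
    print(i,[round(float((rowangle(ps,f(x,a),idx[i],zt)+rowangle(ps,f(x,b),idx[i],zt))/2/.6283),3) for x,a,b in gl])
```

```text
0 [1.061, 0.023, -1.055]
1 [1.282, 0.309, -0.739]
2 [0.243, -0.828]
0 [1.039, 0.024, -1.025]
1 [1.253, 0.305, -0.722]
2 [0.24, -0.808]
```

Run:
```python
from h import *
arm.line_to(at(.003,.0,.206),velocity=.15)
stroke(0,-.0064)
arm.line_to(at(.0,.0,.210),velocity=.1);arm.line_to(at(.0025,-.03,.206),velocity=.1)
stroke(-.03,-.0049)
look('w6')
```

```text
dy 0 did -5.5 mm of -6.4, F [10.3, 13.0, 9.0, 9.5, 9.7, 10.9], z 0.1982, t 40.6
dy -0.03 did -4.0 mm of -4.9, F [10.4, 15.4, 12.2, 9.7, 8.0, 10.1], z 0.1984, t 43.6
```

View pics/w6c.png

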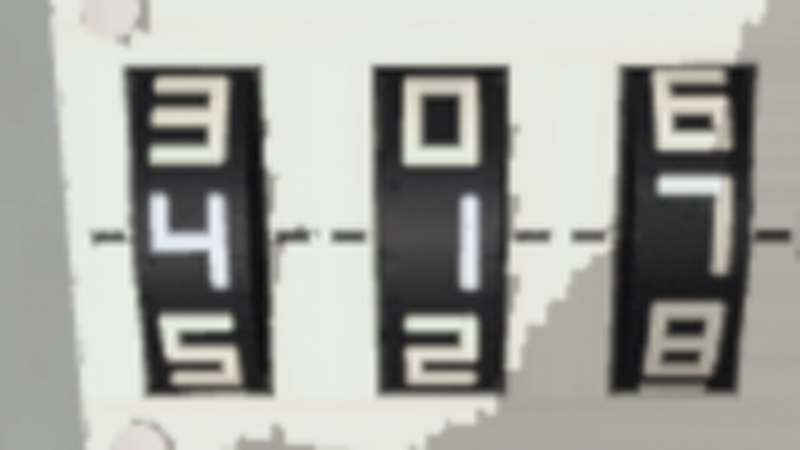

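Left and mid are at their numerals, and right reads about 7.13. One small correction follows, measured by template matching.

Run:
```python
from h import *
arm.line_to(at(.0025,-.03,.206),velocity=.15)
stroke(-.03,-.0048)
look('w7'); print(arm.read_time())
A=cv2.imread('pics/w6c.png',0);B=cv2.imread('pics/w7c.png',0)
for n,(x0,x1,y0,y1) in dict(l=(145,240,185,295),m=(395,490,190,295),r=(650,740,170,282),idx=(515,555,215,260)).items():
    r=cv2.matchTemplate(B[max(y0-60,0):y1+60,x0-15:x1+15],A[y0:y1,x0:x1],cv2.TM_CCOEFF_NORMED); _,v,_,l=cv2.minMaxLoc(r); print(n,l[0]-15,l[1]-60,round(v,3))
```

```text
dy -0.03 did -4.1 mm of -4.8, F [11.3, 15.7, 11.0, 11.5, 7.9, 9.1], z 0.1984, t 47.0
47.5833
l 0 -2 0.997
m 0 -1 0.996
r 0 3 0.997
idx 1 -1 0.991
```

Run:
```python
from h import *
z=.1990
arm.line_to(at(0,-.112,.220),velocity=.2); arm.line_to(at(0,-.112,z),velocity=.1)
f0=np.array(arm.read_ft_force()); y=-.112; c=None; log=[]
while y<-.070:
    F=RB.T@(np.array(arm.read_ft_force())-f0); l=loc(); log.append((round(l[1]*1e3,1),round(float(F[1]),1),round(float(F[2]),1)))
    if c is None and -F[1]>1.5: c=l[1]
    if -F[1]>14: break
    y+=.0025 if c is None else .0015
    arm.line_to(at(0,y,z),velocity=.04)
print(c,log,arm.read_time())
ps=pose(); cv2.imwrite('pics/s8.png',snapshot('side'))
```

```text
-0.10054011993860203 [(np.float64(-110.8), 0.0, 0.0), (np.float64(-109.1), -0.5, 0.1), (np.float64(-106.8), 0.1, -1.0), (np.float64(-104.2), 0.4, 0.6), (np.float64(-101.8), -0.4, -0.5), (np.float64(-100.5), -3.3, -0.3), (np.float64(-99.3), -5.1, -0.9), (np.float64(-97.7), -4.9, -0.9), (np.float64(-96.2), -5.4, -1.0), (np.float64(-94.8), -5.8, -1.4), (np.float64(-93.3), -5.5, -0.4), (np.float64(-91.9), -5.6, -1.2), (np.float64(-89.0), -3.2, -1.1), (np.float64(-87.3), -4.0, -2.0), (np.float64(-87.0), -5.8, -1.3), (np.float64(-86.8), -6.9, -0.5), (np.float64(-86.5), -9.5, -0.8), (np.float64(-86.3), -12.2, -1.7), (np.float64(-86.1), -13.6, -1.4), (np.float64(-85.8), -15.7, -1.8)] 53.4833
```

Run:
```python
from h import *
arm.line_to(at(0,-.098,.199),velocity=.08); arm.line_to(at(0,-.098,.225),velocity=.15)
arm.line_to(at(-.06,-.02,.26),velocity=.2)
im=snapshot('wrist'); s=snapshot('side'); print(arm.read_time())
cv2.imwrite('pics/end.png',np.hstack([cv2.resize(im[50:250,150:450],(450,300)),cv2.resize(s[150:350,180:380],(300,300))]))
```

```text
55.025
```

View pics/end.png

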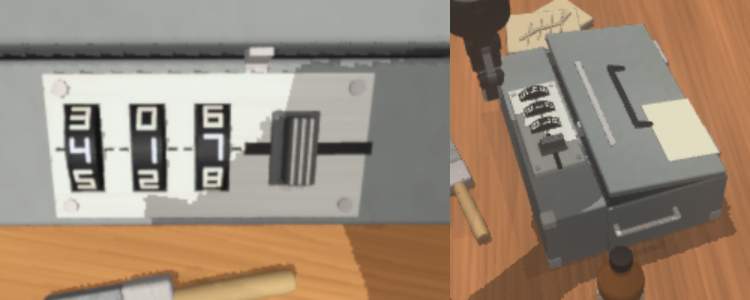

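The code 4-1-7 stands at the index marks, the slide is home at about (295,148), and the lid is ajar. The arm is clear of the box.

```bash
python3 -c "
from h import *
print(ticket.finish_job())"
```

```text
the job is handed in; nothing more can be done
None
```

The strongbox is unlocked and the job is handed in at about 55 s of the 72 s allowed (no verdict came back): the wheels stand at 4-1-7, the release is home, the lid is ajar, and the arm never went near the slab, brush or bottle.

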